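# Shift the kitchen drive into its juicing gear

## Task

The selector lever of the kitchen drive unit is somewhere in the left leg of its H-shaped gate. Push its ball knob with the fingertips, without gripping it, along the gate and fully home into the slot marked with three studs (the far one on the right, as seen from the robot), without running it into the four-stud slot, forcing it against the gate or hitting the slot's end hard. Leave the jug and everything else on the counter where it stands, and finish clear of the lever.

Things in the scene. Friction and masses are not known exactly. Their poses are not given: they have to be found in the camera images.
- drive_unit: White drive unit, fixed, 320 x 170 mm. Origin on the counter under its middle; x points from the gate tower (near the robot) to the low jug deck (far), y to its left, z up; yaw within +-20 deg. Tower: x -150 to 0, y +-85 mm, flat steel gate plate on top at z 116. Deck: x 0 to 170, top z 50 mm.
- gate_centre (a point): Centre of the H opening, on the plate's top (unit frame -75, 0, 116 mm), axes as the unit. Two legs along x, 16 mm wide, at y +25 (left) and -25 mm (right), x -30 to +30; joined by a cross passage 16 mm wide along y at x 0, its corners rounded (r 8). Low raised studs beyond the leg ends mark the slots: one far left (x+, y+), two near left, three far right (x+, y-), four near right.
- target_slot (a point): Where the lever's stick stands in the plate when home in the three-stud slot: 25 mm to +x and 25 mm to -y of gate_centre, on the plate's top.
- knob (a point): Centre of the lever's black ball knob, 34 mm across, on a round 10 mm stick. The lever pivots 100 mm below gate_centre; the knob is 160 mm from the pivot, 60 mm above the plate upright, 50 to 55 mm when tilted into a slot. At a slot's end it is about 40 mm from gate_centre in both x and y. The lever stays where it is left; pushing the knob takes about 2.5 N.
- lever_fore_aft (a joint): Tilt of the lever along the drive unit's x, rad: 0 in line with the cross passage, positive away from the robot (+x), about +0.245 at the end of the far slots and -0.245 at the end of the near ones. Crossing needs it within about 0.03 of 0. Starts anywhere from -0.24 to 0.24.
- lever_sideways (a joint): Tilt of the lever along the drive unit's y, rad: positive to the right (-y); about +0.25 (0.22 to 0.27) in the right leg, -0.25 in the left leg, where it starts.
- reamer_jug: Blue plastic reamer jug, bystander, stands loose on the drive's deck, its centre about 167 mm beyond gate_centre; origin under its centre, radius 56 mm, 120 mm tall, handle along its +x to 92 mm.
- silicone_lid: Grey silicone lid, bystander, 100 mm across, 22 mm tall with its nub; lies on the counter left of the jug deck.
- tablespoon: Steel tablespoon, bystander, 190 mm long, lies on the counter right of the drive.
- tumbler: Green glass tumbler, bystander, 72 mm across, 105 mm tall, origin under its centre; stands on the counter left of the gate tower.
- ramekin: White ramekin, bystander, 84 mm across, 45 mm tall, on the counter out to one side.
- storage_jar: Glass jar with steel cap, bystander, 76 mm across, 120 mm tall, out to one side.
- pepper_mill: Dark wooden pepper mill, bystander, 52 mm across, 150 mm tall, out to one side.

How it is judged:
By the outcome, as a careful person would: the job done as asked, in the order asked, and still so for the second after the job is handed in, with the robot touching nothing.
It also fails if it takes over 53 s, if anything falls off the work surface, if the arm or the gripper's body presses on something with over 40 N, if the wrist force passes 120 N, or if a joint passes its speed limit or range.

## Robot

A 6-joint arm with a two-finger parallel gripper is mounted at the origin on the work surface. World frame = base frame: x ahead of the robot, y to its left, z up, the work surface at z = 0. Lengths are in m, angles in degrees, forces in N, time in s.
With the tool pointing down it reaches from about 0.3 to 0.75 m from the base axis. Payload 8.5 kg.
Tool frame: the origin (TCP) lies on the centre line of the jaws, within the pads' length; the fingertips stand 19 mm ahead of it and the grasp point (between the pads) is the TCP; z points along the fingers, x is the direction in which the jaws open and shut, and the axes are right-handed (so a half turn about z gives the same grasp; the last joint's range is limited). The gripper opens to 85 mm and grips with 20 to 120 N. Pads are 22 mm wide; open, the fingers measure 114 mm over their backs; the gripper's body (76 mm by 85 mm) begins 54 mm behind the grasp point. The pads swing forward as they close: fully open they stand 13 mm farther back than shut.
Start: joints at [54.586, 21.807, 74.336, -0, 83.858, -12.336], TCP at [0.216, 0.506, 0.224] pointing down, gripper open.
Joint ranges: [-178.18, 178.18], [-50.72, 133.34], [12.68, 142.11], [-81.47, 261.47], [9.98, 163.14], [-165.26, 165.26]. Speed limits (degrees/s): [136.94, 136.94, 180, 180, 180, 180].

## Interface

Orientations are given as a 3x3 rotation matrix whose columns are the frame's x, y, z axes.
In Python, from rig import env, cams, order gives the robot as it stands.
- The arm moves only by the tool step_arm, never from a script. Its argument "steps" is a list of rows, each an object with "xyz": the shift along the tool's x, y, z normalised to -1 to 1, where 1 is 0.04 m, a list of three; "turn": the turn, a rotation vector about the tool's x, y, z normalised to -1 to 1, where 1 is 0.08 rad, a list of three; "gripper": the gripper command: -1 is shut, 1 is fully open, values between are in proportion. A call has 1 to 20 rows; each row shifts and turns the commanded pose from where the row before left it, along the tool's axes as they then stand; what a row does not reach is not made up. A row lasts 1/12 s, in which the tool goes at most 41.7 mm and 7.16 degrees, less where a joint would pass 70% of its speed; a pose out of reach is approached as far as the arm can. A call with a number of a shift or a turn outside -1 to 1 is refused whole. A call with a gripper value outside its range is refused whole. The fingers move at their own pace and stop on an object; "squeeze" is the grip in N (left out, the last holds). Time passes only in rows, so rows that do not move let the fingers close. It gives the time, the measured TCP pose, the force and the opening at its end, in the units of the state.
- env.observe(): the state, without advancing time (a new reading comes with each control period).
- cams.get_image(name): name is "scene" or "top" or "wrist"; returns (picture, depth): 480x640x3 uint8, red, green, blue; 480x640 float32, m along the optical axis (not along the pixel's ray), 0 where there is no reading.
- cams.camera_info(name): a dict with "fx", "fy", "cx", "cy" (pixels), "k1" (the pictures are not rectified: a ray, as slopes to the right and down, at radius r is drawn at 1 + k1 r^2 times it, then the intrinsics apply), "extrinsics" (4x4, takes a point from camera to world coordinates). Camera axes: x right, y down, z forward; pixel columns grow to the right and rows downward; lengths in m; the calibration is good to about 2 mm. A picture is of the moment at which its call begins: read the wrist's pose just before it. camera_info takes no time and is no camera call; for the wrist camera it gives the pose at the moment of the call.
- order.close_job(): hands the job in, once; it reports no verdict.
The state is a dict: "time_s": time; "q": joint angles; "qvel": joint speeds; "joint_efforts": joint torques, N m; "position": TCP position; "tool_rot": TCP orientation; "ft_force": force on the tool from outside, world axes, zero at the start; "wrist_torque": the same for the moment, N m; "grip_width": finger opening in m.
Only numpy, scipy, OpenCV 4.12 (cv2) and the standard library are available. Lean on these libraries where they do the work, as an engineer would, in place of code of your own. Each camera call takes 0.05 s, during which the arm holds its last target. There are 200 camera calls.

## Working session

There is one attempt and no reset: what is moved stays moved. The work goes in short steps, Python scripts to look and compute and a tool call to move; the robot and the scene stay as the last step left them, time stands still between calls to the robot, and variables do not carry over. Pictures are saved under pics/ and viewed, about 8 in all and at most 12, crops included, and the job is handed in when it is done.

Besides the shell and the picture viewer there is one more tool, called as name([rows], argument=value, ...), one row to a line, values as JSON. step_arm: Moves the arm, as the interface text tells. Scaled input: -1 to 1 covers 0.04 m each way for a shift and 0.08 rad each way for a turn. Its arguments: {"type":"object","properties":{"steps":{"type":"array"},"squeeze":{"type":"number"}},"required":["steps"]}

```bash
mkdir -p pics; ls; cat > h.py <<'E'
import numpy as np, cv2
from rig import env, cams, order
def pts(name):
    img,d=cams.get_image(name); i=cams.camera_info(name); return img,d,i
def rays(i,uv):
    K=np.array([[i['fx'],0,i['cx']],[0,i['fy'],i['cy']],[0,0,1]])
    uv=np.array(uv,float).reshape(-1,1,2)
    p=cv2.undistortPoints(uv,K,np.array([i['k1'],0,0,0,0.]),).reshape(-1,2)
    return np.c_[p,np.ones(len(p))]
def world(i,uv,depth):
    T=np.array(i['extrinsics']); return (rays(i,uv)*np.reshape(depth,(-1,1)))@T[:3,:3].T+T[:3,3]
def plane(i,uv,z):
    T=np.array(i['extrinsics']); r=rays(i,uv)@T[:3,:3].T; o=T[:3,3]
    return o+r*((z-o[2])/r[:,2])[:,None]
E
python3 - <<'E'
from h import *
s=env.observe(); print({k:np.round(v,3).tolist() for k,v in s.items()})
for n in('scene','top'):
    img,d,i=pts(n); cv2.imwrite(f'pics/{n}0.png',img[...,::-1]); np.savez(f'{n}0.npz',img=img,d=d)
    print(n,i)
E
```

```text
pics
{'time_s': 0.0, 'q': [54.585, 21.84, 74.385, -0.002, 83.856, -12.336], 'qvel': [-0.088, -0.055, 0.029, -0.016, 0.082, 0.088], 'joint_efforts': [0.0, -44.845, -23.128, -0.0, 0.005, -0.0], 'position': [0.215, 0.506, 0.223], 'tool_rot': [[0.392, 0.92, -0.001], [0.92, -0.392, -0.001], [-0.001, -0.0, -1.0]], 'ft_force': [0.692, 0.671, 0.228], 'wrist_torque': [-0.001, 0.031, -0.038], 'grip_width': 0.085}
scene {'fx': 511.55867311911993, 'fy': 511.55867311911993, 'cx': 322.22318918521535, 'cy': 238.8957565452286, 'k1': 0.012625140033179489, 'extrinsics': array([[ 0.70135503,  0.48224636, -0.52491863,  1.17083718],
       [ 0.71251059, -0.45287716,  0.5359393 , -0.61830379],
       [ 0.02073112, -0.74989381, -0.66123332,  0.90299337],
       [ 0.        ,  0.        ,  0.        ,  1.        ]])}
top {'fx': 470.58369913772054, 'fy': 470.58369913772054, 'cx': 319.7173318741595, 'cy': 235.0381149726786, 'k1': -0.028674481920188115, 'extrinsics': array([[ 0.02284423, -0.98512855,  0.17029351,  0.41393971],
       [-0.99932611, -0.01760583,  0.03220807, -0.01830684],
       [-0.02873093, -0.17091451, -0.98486688,  1.05322642],
       [ 0.        ,  0.        ,  0.        ,  1.        ]])}
```

View pics/top0.png

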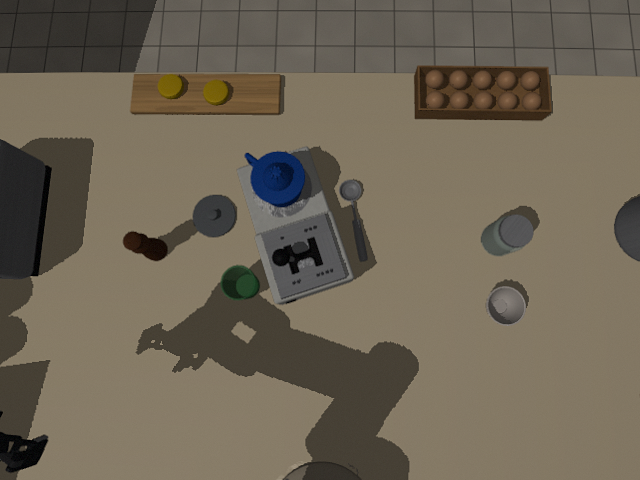

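View pics/scene0.png

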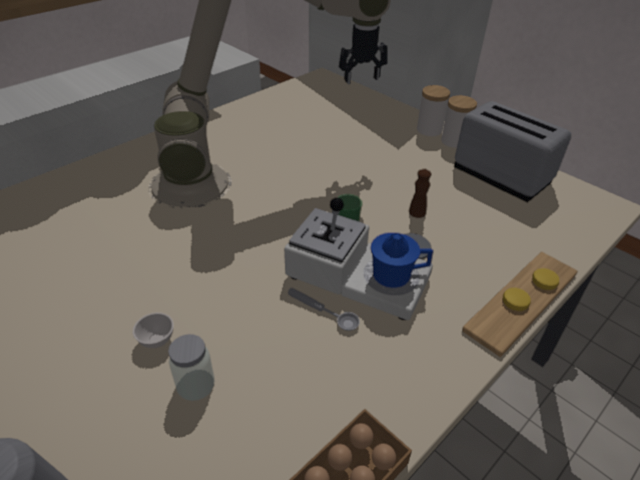

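The top view shows the tower at about (303,257), the knob at (281,257), the jug at (278,180) and the tumbler at (240,283). In the scene view the knob is at (337,205).

```bash
python3 - <<'E'
from h import *
z=np.load('top0.npz'); img,d=z['img'],z['d']; i=cams.camera_info('top')
vv,uu=np.mgrid[130:320,220:380]; uv=np.c_[uu.ravel(),vv.ravel()]
P=world(i,uv,d[130:320,220:380].ravel())
print('hist',[(round(a,3),int(((P[:,2]>a)&(P[:,2]<a+.01)).sum())) for a in np.arange(-.02,.2,.01)])
m=((abs(P[:,2]-.116)<.008)&(uv[:,1]>205)&(uv[:,0]>245)).reshape(190,160).astype('u1')
m=cv2.morphologyEx(m,cv2.MORPH_OPEN,np.ones((3,3)))
n,l,st,c=cv2.connectedComponentsWithStats(m); k=1+st[1:,4].argmax()
Q=P[(l==k).ravel()]; print('plate z',np.median(Q[:,2]))
r=cv2.minAreaRect((Q[:,:2]*1000).astype('f4')); print('rect',r,cv2.boxPoints(r).round(1).tolist())
g=P[(abs(P[:,2]-.05)<.008)]
# knob: dark, z>0.15
for n in('top','scene'):
    zz=np.load(n+'0.npz');im,dd=zz['img'],zz['d'];ii=cams.camera_info(n)
    y0,y1,x0,x1=(235,280,265,300) if n=='top' else (190,222,322,352)
    a,b=np.mgrid[y0:y1,x0:x1]; p=world(ii,np.c_[b.ravel(),a.ravel()],dd[y0:y1,x0:x1].ravel())
    mk=(p[:,2]>.15)&(p[:,2]<.2)&(im[y0:y1,x0:x1].max(2).ravel()<60)
    q=p[mk]; print(n,len(q),q.mean(0),q.max(0),q.min(0), 'uv',np.c_[b.ravel(),a.ravel()][mk].mean(0))
    A=np.c_[2*q,np.ones(len(q))]; s=np.linalg.lstsq(A,(q**2).sum(1),rcond=None)[0]; print('sphere',s[:3],np.sqrt(s[3]+(s[:3]**2).sum()))
c=img[195:315,235:365]; cv2.imwrite('pics/topc.png',cv2.resize(np.clip(c[...,::-1]*1.5,0,255).astype('u1'),None,fx=5,fy=5,interpolation=2))
E
```

```text
hist [(np.float64(-0.02), 0), (np.float64(-0.01), 8358), (np.float64(0.0), 9005), (np.float64(0.01), 559), (np.float64(0.02), 138), (np.float64(0.03), 67), (np.float64(0.04), 1761), (np.float64(0.05), 1361), (np.float64(0.06), 104), (np.float64(0.07), 132), (np.float64(0.08), 108), (np.float64(0.09), 272), (np.float64(0.1), 2024), (np.float64(0.11), 3745), (np.float64(0.12), 134), (np.float64(0.13), 1642), (np.float64(0.14), 134), (np.float64(0.15), 252), (np.float64(0.16), 179), (np.float64(0.17), 129), (np.float64(0.18), 169), (np.float64(0.19), 2)]
plate z 0.11586153535968963
rect ((533.73291015625, 45.54873275756836), (137.086669921875, 138.21022033691406), 19.56092643737793) [[446.0, 87.69999694824219], [492.29998779296875, -42.5], [621.5, 3.4000000953674316], [575.2000122070312, 133.60000610351562]]
top 243 [0.5213344  0.08281468 0.18222843] [0.53743318 0.09955346 0.19016263] [0.50695527 0.06746216 0.17056299] uv [280.34979424 257.13168724]
sphere [0.5220474  0.0842258  0.17241683] 0.015833212250800695
scene 181 [0.53048782 0.0797573  0.17550556] [0.54202388 0.10015879 0.19126741] [0.5103668  0.06864892 0.15020309] uv [336.47513812 204.78453039]
sphere [0.52458043 0.08625185 0.17043204] 0.017302343140663094
```

View pics/topc.png

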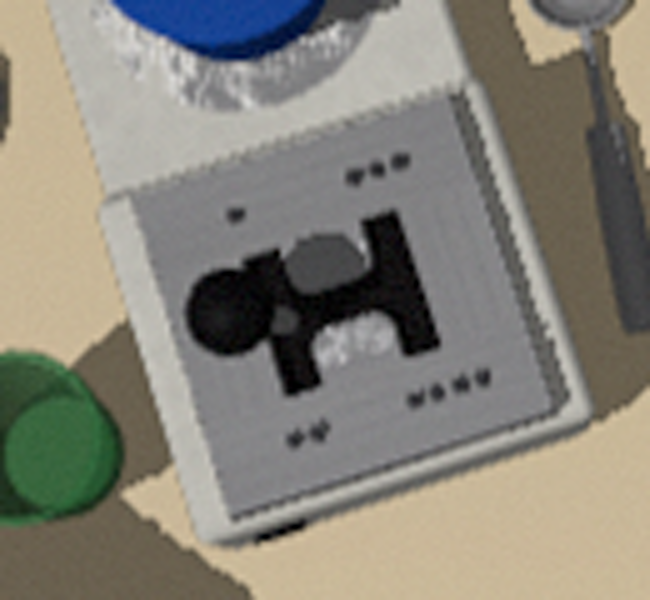

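The crop shows the H with its right leg from (380,214) to (421,351). The studs sit at one (235,215), two (308,433), three (378,170) and four (450,388). The knob at (230,311) is in the left leg, near the middle fore-aft.

```bash
python3 - <<'E'
from h import *
i=cams.camera_info('top')
def f(c): return (np.array(c,float)+.5)/5-.5+[235,195]
H=np.array([[362,217],[398,210],[403,355],[440,347],[284,396],[322,385],[245,258],[282,248]])
w=plane(i,f(H),.116)
loc=np.array([[30,-17],[30,-33],[-30,-17],[-30,-33],[-30,33],[-30,17],[30,33],[30,17]])/1000.
S=plane(i,f([[235,215],[308,433],[378,170],[450,388]]),.117)
print('H',w[:,:2].round(4).tolist());print('studs',S[:,:2].round(4).tolist())
src=loc; dst=w[:,:2]
# rigid fit
a=src-src.mean(0); b=dst-dst.mean(0)
U,s,V=np.linalg.svd(a.T@b); R=(U@V).T
t=dst.mean(0)-R@src.mean(0)
yaw=np.arctan2(R[1,0],R[0,0]); print('yaw',np.degrees(yaw),'c',t,'det',np.linalg.det(R)); print('resid mm',((src@R.T+t-dst)*1000).round(1).tolist())
print('studs local',((S[:,:2]-t)@R*1000).round(1).tolist())
for k in([.52205,.08423,.1724],[.52458,.08625,.1704]): print('knob local',((np.array(k[:2])-t)@R*1000).round(1))
E
```

```text
H [[0.5695, 0.0379], [0.5726, 0.0234], [0.5138, 0.02], [0.5173, 0.0052], [0.4964, 0.0671], [0.5011, 0.0521], [0.5518, 0.0848], [0.5562, 0.0699]]
studs [[0.5692, 0.0893], [0.4818, 0.057], [0.5887, 0.0319], [0.5009, 0.0009]]
yaw 18.57363768695307 c [0.53483749 0.04505091] det 1.0
resid mm [[-0.8, 0.6], [1.2, -0.1], [-2.0, -0.6], [-0.4, -1.0], [-0.5, -0.4], [-0.1, -0.4], [0.9, 1.1], [1.7, 0.8]]
studs local [[46.7, 31.0], [-46.5, 28.2], [46.9, -29.6], [-46.3, -31.1]]
knob local [ 0.4 41.2]
knob local [ 3.4 42.3]
```

Knob is at local (≈2, 42) mm, with the gate centre at (0.535, 0.045) and yaw about 19°. First I shut the fingers, raise the tool and align it with the unit.

step_arm([
  {"xyz": [0, 0, -0.2], "turn": [0, 0, 0.8], "gripper": -1},
  {"xyz": [0, 0, -0.2], "turn": [0, 0, 0.8], "gripper": -1},
  {"xyz": [0, 0, -0.2], "turn": [0, 0, 0.8], "gripper": -1},
  {"xyz": [0, 0, -0.2], "turn": [0, 0, 0.8], "gripper": -1},
  {"xyz": [0, 0, -0.2], "turn": [0, 0, 0.8], "gripper": -1},
  {"xyz": [0, 0, 0], "turn": [0, 0, 0.8], "gripper": -1},
  {"xyz": [0, 0, 0], "turn": [0, 0, 0.8], "gripper": -1},
  {"xyz": [0, 0, 0], "turn": [0, 0, 0.8], "gripper": -1},
  {"xyz": [0, 0, 0], "turn": [0, 0, 0.8], "gripper": -1},
  {"xyz": [0, 0, 0], "turn": [0, 0, 0.8], "gripper": -1},
  {"xyz": [0, 0, 0], "turn": [0, 0, 0.8], "gripper": -1},
  {"xyz": [0, 0, 0], "turn": [0, 0, 0.8], "gripper": -1},
  {"xyz": [0, 0, 0], "turn": [0, 0, 0.8], "gripper": -1},
  {"xyz": [0, 0, 0], "turn": [0, 0, 0], "gripper": -1},
])

```text
time_s: 1.27
position: [0.2155, 0.5059, 0.2633]
tool_rot: [[0.945, 0.328, -0.001], [0.328, -0.945, -0.001], [-0.001, 0.0, -1.0]]
ft_force: [0.2, 0.5, 0.2]
grip_width: 0.0001
```

step_arm([
  {"xyz": [0.255, 0.742, 0], "turn": [0, 0, 0], "gripper": -1},
  {"xyz": [0.255, 0.742, 0], "turn": [0, 0, 0], "gripper": -1},
  {"xyz": [0.255, 0.742, 0], "turn": [0, 0, 0], "gripper": -1},
  {"xyz": [0.255, 0.742, 0], "turn": [0, 0, 0], "gripper": -1},
  {"xyz": [0.255, 0.742, 0], "turn": [0, 0, 0], "gripper": -1},
  {"xyz": [0.255, 0.742, 0], "turn": [0, 0, 0], "gripper": -1},
  {"xyz": [0.255, 0.742, 0], "turn": [0, 0, 0], "gripper": -1},
  {"xyz": [0.255, 0.742, 0], "turn": [0, 0, 0], "gripper": -1},
  {"xyz": [0.255, 0.742, 0], "turn": [0, 0, 0], "gripper": -1},
  {"xyz": [0.255, 0.742, 0], "turn": [0, 0, 0], "gripper": -1},
  {"xyz": [0.255, 0.742, 0], "turn": [0, 0, 0], "gripper": -1},
  {"xyz": [0.255, 0.742, 0], "turn": [0, 0, 0], "gripper": -1},
  {"xyz": [0.255, 0.742, 0], "turn": [0, 0, 0], "gripper": -1},
  {"xyz": [0.255, 0.742, 0], "turn": [0, 0, 0], "gripper": -1},
  {"xyz": [0.255, 0.742, 0], "turn": [0, 0, 0], "gripper": -1},
  {"xyz": [0, 0, 0], "turn": [0, 0, 0], "gripper": -1},
  {"xyz": [0, 0, 0], "turn": [0, 0, 0], "gripper": -1},
])

```text
time_s: 2.68
position: [0.5073, 0.1351, 0.263]
tool_rot: [[0.944, 0.329, -0.001], [0.329, -0.944, 0.0], [-0.001, -0.0, -1.0]]
ft_force: [-0.4, 1.1, -0.0]
grip_width: 0.0001
```

```bash
python3 - <<'E'
from h import *
print(env.observe()['position'])
i=cams.camera_info('wrist'); img,d=cams.get_image('wrist'); np.savez('w1.npz',img=img,d=d,**i)
cv2.imwrite('pics/w1.png',img[...,::-1]); print(i)
E
```

```text
[0.50730106 0.13506953 0.26304115]
{'fx': 411.887463279835, 'fy': 411.887463279835, 'cx': 329.14955776055075, 'cy': 238.627576198176, 'k1': -0.03361539653079838, 'extrinsics': array([[ 9.44155935e-01,  3.15949178e-01,  9.35183831e-02,
         4.83480412e-01],
       [ 3.29497791e-01, -9.04567519e-01, -2.70534303e-01,
         2.02851778e-01],
       [-8.81398911e-04,  2.86240669e-01, -9.58157348e-01,
         4.12424956e-01],
       [ 0.00000000e+00,  0.00000000e+00,  0.00000000e+00,
         1.00000000e+00]])}
```

View pics/w1.png

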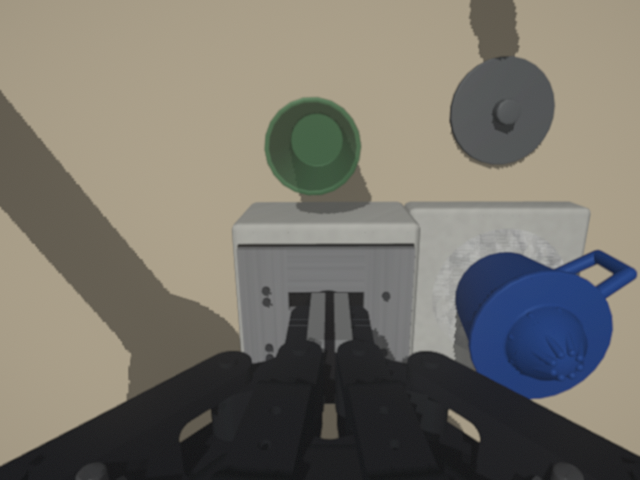

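The wrist view shows the plate's left edge level at row 244, so the tool is aligned with the unit. The left leg's outer edge runs (288..368, 292), the tumbler is at (313,146), and the jug is clear.

```bash
python3 - <<'E'
from h import *
z=np.load('w1.npz'); i={k:z[k] for k in('fx','fy','cx','cy','k1','extrinsics')}; d=z['d']
for k in('fx','fy','cx','cy','k1'): i[k]=float(i[k])
R=np.array([[np.cos(.3351),-np.sin(.3351)],[np.sin(.3351),np.cos(.3351)]]); c=[.5348,.0451]
uv=[[288,292],[368,292],[238,244],[415,244],[386,296],[266,296]]
w=plane(i,uv,.116); print(w[:,:2].round(4).tolist(), ((w[:,:2]-c)@R*1000).round(1).tolist())
vv,uu=np.mgrid[285:420:1,285:375]; P=world(i,np.c_[uu.ravel(),vv.ravel()],d[285:420,285:375].ravel())
m=(P[:,2]>.2)&(P[:,2]<.36); Q=P[m]; print('finger min z',np.percentile(Q[:,2],[0,1,5,20]))
T=(Q-[.5073,.1351,.263])@np.array([[.944,.329,0],[.329,-.944,0],[0,0,-1]]).T
t=T[T[:,2]>0]; print(len(t),t.min(0),t.max(0))
for a,b in((15,20),(5,12),(-5,5),(-30,-10)):
  s=T[(T[:,2]*1000>a)&(T[:,2]*1000<b)]; print(a,b,len(s),*( (s.min(0).round(4),s.max(0).round(4)) if len(s) else ()))
E
```

```text
[[0.4964, 0.0674], [0.5554, 0.088], [0.4488, 0.0925], [0.575, 0.1365], [0.57, 0.0895], [0.4811, 0.0584]] [[-28.9, 33.7], [33.6, 33.8], [-65.6, 73.0], [68.0, 73.1], [47.9, 30.4], [-46.3, 30.2]]
finger min z [0.27239997 0.27589444 0.2810517  0.2949902 ]Traceback (most recent call last):
  File "<stdin>", line 10, in <module>
    return umr_minimum(a, axis, None, out, keepdims, initial, where)
ValueError: zero-size array to reduction operation minimum which has no identity
```

step_arm([
  {"xyz": [0, 0, 0.38], "turn": [0, 0, 0], "gripper": -1},
  {"xyz": [0, 0, 0.38], "turn": [0, 0, 0], "gripper": -1},
  {"xyz": [0, 0, 0.38], "turn": [0, 0, 0], "gripper": -1},
  {"xyz": [0, 0, 0.38], "turn": [0, 0, 0], "gripper": -1},
  {"xyz": [0, 0, 0.38], "turn": [0, 0, 0], "gripper": -1},
  {"xyz": [0, 0, 0.38], "turn": [0, 0, 0], "gripper": -1},
  {"xyz": [-0.02, 0.2, 0], "turn": [0, 0, 0], "gripper": -1},
  {"xyz": [-0.02, 0.2, 0], "turn": [0, 0, 0], "gripper": -1},
  {"xyz": [0, 0, 0], "turn": [0, 0, 0], "gripper": -1},
  {"xyz": [0, 0, 0], "turn": [0, 0, 0], "gripper": -1},
])

```text
time_s: 3.57
position: [0.511, 0.1202, 0.1735]
tool_rot: [[0.944, 0.329, 0.002], [0.329, -0.944, 0.0], [0.002, 0.001, -1.0]]
ft_force: [0.5, -0.1, 0.7]
grip_width: -0.0004
```

```bash
python3 - <<'E'
from h import *
s=env.observe(); print(s['position'],s['ft_force'])
out=[]
for n,(y,x) in dict(scene=(150,270),top=(195,235)).items():
    img,d,i=pts(n); np.savez(n+'2.npz',img=img,d=d)
    c=img[y:y+110,x:x+130]; out.append(cv2.resize(np.clip(c[...,::-1]*1.6,0,255).astype('u1'),None,fx=3,fy=3,interpolation=2))
cv2.imwrite('pics/c2.png',np.hstack(out))
E
```

```text
[0.51104403 0.12016861 0.17351924] [ 0.46896748 -0.08156683  0.68953369]
```

View pics/c2.png

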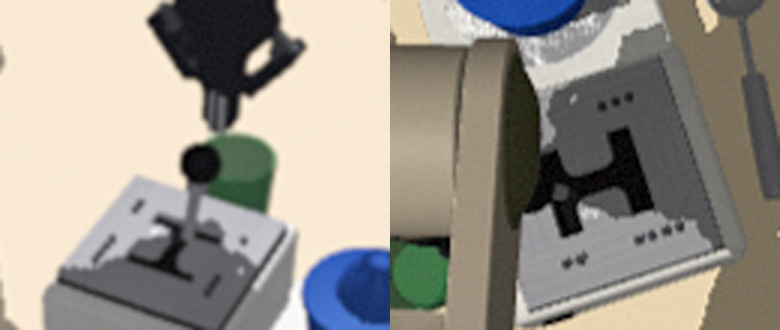

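The scene crop shows the knob at (200,162), with the fingertips ending at (215,128) behind and above it in the image. I'll check the fingertip height.

```bash
python3 - <<'E'
from h import *
i=cams.camera_info('scene'); T=np.array(i['extrinsics']); K=np.array([[i['fx'],0,i['cx']],[0,i['fy'],i['cy']],[0,0,1]])
W=np.linalg.inv(T)
for p in [[.511,.1202,z] for z in(.174,.165,.155,.145,.185)]+[[.5215,.0855,.1715]]:
    q,_=cv2.projectPoints(np.array([p]),cv2.Rodrigues(W[:3,:3])[0],W[:3,3],K,np.array([i['k1'],0,0,0,0.])); u=q.ravel(); print(p,u,(u-[270,150])*3)
d=np.load('scene2.npz')['d']; im=np.load('scene2.npz')['img']
a,b=np.mgrid[175:200,325:360]; P=world(i,np.c_[b.ravel(),a.ravel()],d[175:200,325:360].ravel()); m=(im[175:200,325:360].max(2).ravel()<90)&(P[:,2]>.12)&(P[:,1]>.09)
Q=P[m]; t=(Q-[.511,.1202,0])@np.array([[.944,.329,0],[.329,-.944,0],[0,0,1]]).T
for z in np.arange(.15,.2,.005):
    s=t[abs(t[:,2]-z)<.0025]
    if len(s)>2: print(round(z,3),len(s),s.min(0).round(4),s.max(0).round(4))
E
```

```text
[0.511, 0.1202, 0.174] [342.40839022 194.60090322] [217.22517066 133.80270965]
[0.511, 0.1202, 0.165] [342.23288419 197.62265731] [216.69865258 142.86797192]
[0.511, 0.1202, 0.155] [342.03988385 200.94592688] [216.11965155 152.83778063]
[0.511, 0.1202, 0.145] [341.84896189 204.2337276 ] [215.54688568 162.70118281]
[0.511, 0.1202, 0.185] [342.62525981 190.86734679] [217.87577942 122.60204036]
[0.5215, 0.0855, 0.1715] [335.37223884 203.41900345] [196.11671653 160.25701034]
0.185 11 [-0.0007  0.0072  0.1831] [0.0098 0.0306 0.1868]
0.19 14 [-0.0109  0.0029  0.1879] [0.0118 0.0136 0.1924]
0.195 17 [-0.0105  0.0019  0.1931] [0.0142 0.0127 0.1973]
0.2 21 [-0.0092 -0.0033  0.198 ] [0.0143 0.0151 0.202 ]
```

```bash
python3 - <<'E'
from h import *
im=np.load('scene2.npz')['img'][150:225,310:380]
w=np.load('w1.npz')['img'][270:400,260:400]
f=lambda c,k:cv2.resize(np.clip(c[...,::-1].astype(float)**.6*9,0,255).astype('u1'),None,fx=k,fy=k,interpolation=0)
a=f(im,5);b=f(w,2.8); h=max(a.shape[0],b.shape[0])
o=np.zeros((h,a.shape[1]+b.shape[1],3),'u1'); o[:a.shape[0],:a.shape[1]]=a; o[:b.shape[0],a.shape[1]:]=b
cv2.imwrite('pics/z2.png',o)
z=np.load('w1.npz'); i={k:z[k] for k in('fx','fy','cx','cy','k1','extrinsics')}; T=i['extrinsics']; W=np.linalg.inv(T)
K=np.array([[i['fx'],0,i['cx']],[0,i['fy'],i['cy']],[0,0,1]],float)
for dz in(19,10,0,-10,-20):
  for y in(-.011,.011):
    p=np.array([.5073,.1351,.263])+np.array([.329,-.944,0])*y+[0,0,-dz/1000]
    print(dz,y,((cv2.projectPoints(p[None],cv2.Rodrigues(W[:3,:3])[0],W[:3,3],K,np.array([float(i['k1']),0,0,0,0]))[0].ravel())).round(1))
print(z['d'][290:400:10,318],z['d'][290:400:10,342])
E
```

```text
19 -0.011 [329.9 261.8]
19 0.011 [329.8 307.9]
10 -0.011 [329.9 269.2]
10 0.011 [329.9 317.2]
0 -0.011 [329.9 278.4]
0 0.011 [329.9 328.8]
-10 -0.011 [329.9 288.7]
-10 0.011 [329.9 341.7]
-20 -0.011 [330.  300.4]
-20 0.011 [329.9 356.3]
[0.32201678 0.1430475  0.1369124  0.13053928 0.12333711 0.11788353
 0.11023153 0.10699045 0.1031115  0.1011621  0.10956405] [0.322405   0.14374068 0.1363849  0.12984009 0.12411498 0.11806552
 0.11148166 0.10661907 0.10307341 0.10015653 0.10027594]
```

View pics/z2.png

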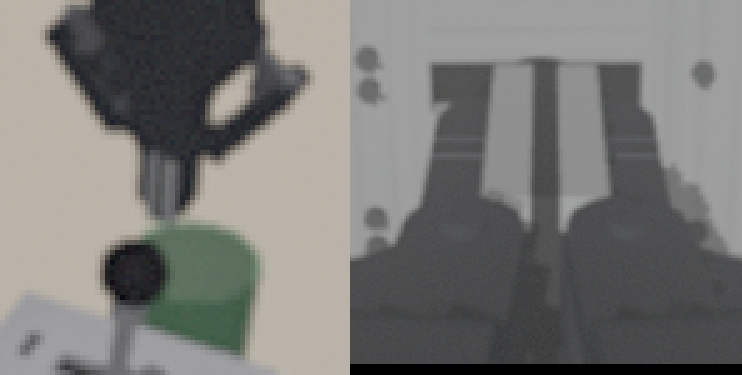

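Both views agree that the tips end about 10 mm behind the reported TCP, not 19 mm ahead of it. A TCP height of 0.152 puts the tips below the knob's equator and above the plate whichever is true. I'll lower to that and creep to contact.

step_arm([
  {"xyz": [0, 0, 0.18], "turn": [0, 0, 0], "gripper": -1},
  {"xyz": [0, 0, 0.18], "turn": [0, 0, 0], "gripper": -1},
  {"xyz": [0, 0, 0.18], "turn": [0, 0, 0], "gripper": -1},
  {"xyz": [0, 0.1, 0], "turn": [0, 0, 0], "gripper": -1},
  {"xyz": [0, 0.1, 0], "turn": [0, 0, 0], "gripper": -1},
  {"xyz": [0, 0.1, 0], "turn": [0, 0, 0], "gripper": -1},
  {"xyz": [0, 0.1, 0], "turn": [0, 0, 0], "gripper": -1},
  {"xyz": [0, 0.1, 0], "turn": [0, 0, 0], "gripper": -1},
  {"xyz": [0, 0.05, 0], "turn": [0, 0, 0], "gripper": -1},
])

```text
time_s: 4.42
position: [0.5182, 0.0993, 0.1512]
tool_rot: [[0.944, 0.329, 0.001], [0.329, -0.944, 0.0], [0.001, 0.0, -1.0]]
ft_force: [-1.1, 3.3, 2.5]
grip_width: 0.0002
```

```bash
cat > k.py <<'E'
from h import *
import sys
s=env.observe(); print('t',s['time_s'],'F',s['ft_force'].round(2) if hasattr(s['ft_force'],'round') else s['ft_force'])
a=np.array([np.cos(.3351),np.sin(.3351)]); b=np.array([-a[1],a[0]]); c=np.array([.5355,.0457])
L=lambda p:np.round([(p[:2]-c)@a*1e3,(p[:2]-c)@b*1e3,p[2]*1e3],1)
print('tcp local',L(np.array(s['position'])),'F local',round(float(np.array(s['ft_force'])[:2]@a),2),round(float(np.array(s['ft_force'])[:2]@b),2))
img,d,i=pts('scene')
x0,x1,y0,y1=300,380,175,260
g,h=np.mgrid[y0:y1,x0:x1]; P=world(i,np.c_[h.ravel(),g.ravel()],d[y0:y1,x0:x1].ravel())
R=np.array([L(p) for p in P]); m=(R[:,2]>150)&(R[:,2]<196)&(abs(R[:,0])<65)&(abs(R[:,1])<65)&(img[y0:y1,x0:x1].max(2).ravel()<60)
# drop the fingers: keep the round blob
mm=m.reshape(g.shape).astype('u1'); n,l,st,ce=cv2.connectedComponentsWithStats(mm); k=1+st[1:,4].argmax(); q=P[(l==k).ravel()]
A=np.c_[2*q,np.ones(len(q))]; f=np.linalg.lstsq(A,(q**2).sum(1),rcond=None)[0]
print('blob',len(q),'box',st[k],'sphere local',L(f[:3]),'r',np.sqrt(f[3]+(f[:3]**2).sum())*1e3)
if len(sys.argv)>1: cv2.imwrite('pics/'+sys.argv[1],cv2.resize(np.clip(img[150:260,270:400,::-1]*1.5,0,255).astype('u1'),None,fx=5,fy=5,interpolation=2))
E
python3 k.py c3.png
```

```text
t 4.4167 F [-1.07  3.3   2.48]
tcp local [  1.3  56.3 151.2] F local 0.08 3.47
blob 226 box [ 29  18  17  21 226] sphere local [  2.7  37.1 173.8] r 20.984199834217957
```

View pics/c3.png

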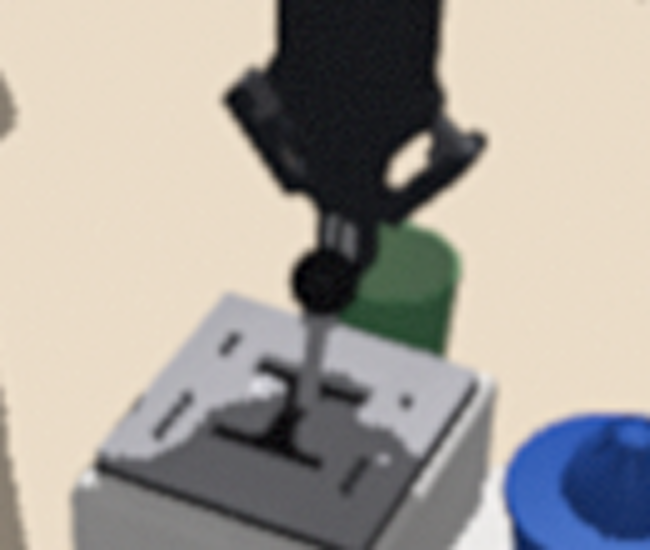

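Contact is made at 3.5 N. The scene crop shows the knob at (322,283), touching the finger side. I'll locate it by casting a ray at its height.

```bash
cat > kr.py <<'E'
from h import *
import sys
a=np.array([np.cos(.3351),np.sin(.3351)]); b=np.array([-a[1],a[0]]); c=np.array([.5355,.0457]); i=cams.camera_info('scene')
def loc(u,v):
    z=.172
    for _ in range(6):
        p=plane(i,[[u,v]],z)[0]; x,y=(p[:2]-c)@a,(p[:2]-c)@b; z=.016+np.sqrt(max(.16**2-x*x-y*y,0))
    return round(x*1e3,1),round(y*1e3,1),round(z*1e3,1)
if __name__=='__main__':
    for q in sys.argv[1:]: u,v=map(float,q.split(',')); print(q,loc(u,v))
E
python3 kr.py 336.4,204.8 336.9,204.4 334.4,206.6 334,206.6; python3 -c "print(1)"
```

```text
336.4,204.8 (np.float64(4.1), np.float64(38.9), np.float64(171.1))
336.9,204.4 (np.float64(4.1), np.float64(41.8), np.float64(170.4))
334.4,206.6 (np.float64(4.1), np.float64(27.7), np.float64(173.5))
334,206.6 (np.float64(3.3), np.float64(27.1), np.float64(173.6))
1
```

Knob y is about 27.5, as predicted, with no fore-aft force. It is entering the cross passage, so I continue.

step_arm([
  {"xyz": [0, 0.08, 0], "turn": [0, 0, 0], "gripper": -1},
  {"xyz": [0, 0.08, 0], "turn": [0, 0, 0], "gripper": -1},
  {"xyz": [0, 0.08, 0], "turn": [0, 0, 0], "gripper": -1},
  {"xyz": [0, 0.08, 0], "turn": [0, 0, 0], "gripper": -1},
  {"xyz": [0, 0.08, 0], "turn": [0, 0, 0], "gripper": -1},
  {"xyz": [0, 0.08, 0], "turn": [0, 0, 0], "gripper": -1},
])

```text
time_s: 4.97
position: [0.5243, 0.0812, 0.1508]
tool_rot: [[0.944, 0.33, -0.0], [0.33, -0.944, -0.0], [-0.0, 0.0, -1.0]]
ft_force: [-0.3, 2.9, 1.4]
grip_width: -0.0003
```

step_arm([
  {"xyz": [0, 0.08, 0], "turn": [0, 0, 0], "gripper": -1},
  {"xyz": [0, 0.08, 0], "turn": [0, 0, 0], "gripper": -1},
  {"xyz": [0, 0.08, 0], "turn": [0, 0, 0], "gripper": -1},
  {"xyz": [0, 0.08, 0], "turn": [0, 0, 0], "gripper": -1},
  {"xyz": [0, 0.08, 0], "turn": [0, 0, 0], "gripper": -1},
  {"xyz": [0, 0.08, 0], "turn": [0, 0, 0], "gripper": -1},
])

```text
time_s: 5.47
position: [0.5306, 0.0631, 0.1508]
tool_rot: [[0.944, 0.33, -0.0], [0.33, -0.944, -0.0], [-0.0, 0.0, -1.0]]
ft_force: [-0.3, 2.8, 1.8]
grip_width: -0.0002
```

step_arm([
  {"xyz": [0, 0.08, 0], "turn": [0, 0, 0], "gripper": -1},
  {"xyz": [0, 0.08, 0], "turn": [0, 0, 0], "gripper": -1},
  {"xyz": [0, 0.08, 0], "turn": [0, 0, 0], "gripper": -1},
  {"xyz": [0, 0.08, 0], "turn": [0, 0, 0], "gripper": -1},
  {"xyz": [0, 0.08, 0], "turn": [0, 0, 0], "gripper": -1},
  {"xyz": [0, 0.06, 0], "turn": [0, 0, 0], "gripper": -1},
])

```text
time_s: 5.97
position: [0.5366, 0.0458, 0.1505]
tool_rot: [[0.944, 0.33, -0.001], [0.33, -0.944, 0.0], [-0.0, -0.0, -1.0]]
ft_force: [1.4, 3.1, -2.2]
grip_width: 0.0002
```

```bash
python3 k.py c4.png
```

```text
t 5.9667 F [ 1.37  3.11 -2.23]
tcp local [  1.   -0.3 150.5] F local 2.31 2.49
blob 242 box [ 17  32  19  22 242] sphere local [  3.8 -19.4 173.5] r 21.198800525906073
```

View pics/c4.png

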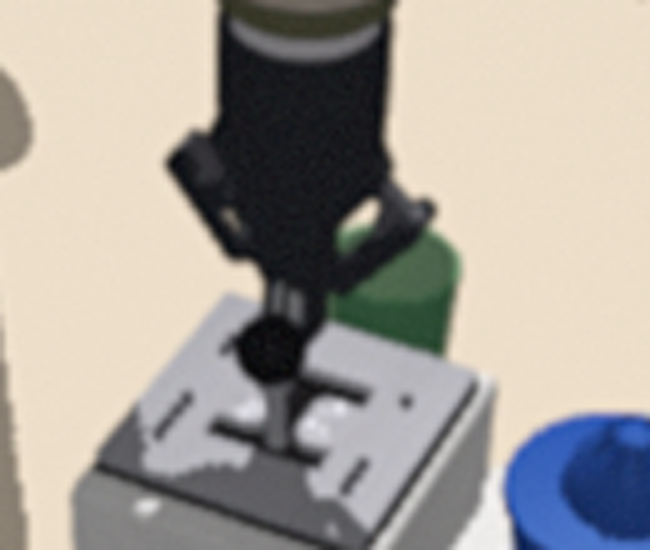

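The knob at crop (271,348) is now over the right leg, with the stick base near (280,440).

```bash
python3 kr.py 324.1,219.5 324.4,219.3; python3 -c "
from h import *
s=env.observe();print(s['ft_force'],s['position'])"
```

```text
324.1,219.5 (np.float64(3.8), np.float64(-26.3), np.float64(173.8))
324.4,219.3 (np.float64(4.2), np.float64(-25.4), np.float64(173.9))
[-0.07857654  2.09573777 -0.73509679] [0.53670473 0.04551019 0.15051995]
```

step_arm([
  {"xyz": [0, 0.05, 0], "turn": [0, 0, 0], "gripper": -1},
  {"xyz": [0, 0.05, 0], "turn": [0, 0, 0], "gripper": -1},
  {"xyz": [0, 0.05, 0], "turn": [0, 0, 0], "gripper": -1},
  {"xyz": [0, 0.04, 0], "turn": [0, 0, 0], "gripper": -1},
])

```text
time_s: 6.35
position: [0.5388, 0.0388, 0.1506]
tool_rot: [[0.944, 0.33, -0.001], [0.33, -0.944, 0.0], [-0.001, -0.0, -1.0]]
ft_force: [-1.8, 2.3, -1.7]
grip_width: 0.0003
```

step_arm([
  {"xyz": [0, 0.03, 0], "turn": [0, 0, 0], "gripper": -1},
  {"xyz": [0, 0.03, 0], "turn": [0, 0, 0], "gripper": -1},
  {"xyz": [0, 0.02, 0], "turn": [0, 0, 0], "gripper": -1},
])

```text
time_s: 6.6
position: [0.54, 0.0358, 0.1508]
tool_rot: [[0.944, 0.33, -0.0], [0.33, -0.944, 0.0], [-0.0, -0.0, -1.0]]
ft_force: [-1.8, 3.1, -2.2]
grip_width: 0.0002
```

Knob is about centred in the right leg (y ≈ -38). Now I retract, rise and turn 90°.

step_arm([
  {"xyz": [0, -0.25, 0], "turn": [0, 0, 0], "gripper": -1},
  {"xyz": [0, -0.5, 0], "turn": [0, 0, 0], "gripper": -1},
  {"xyz": [0, -0.25, -0.5], "turn": [0, 0, 0], "gripper": -1},
  {"xyz": [0, 0, -0.5], "turn": [0, 0, 0], "gripper": -1},
  {"xyz": [0, 0, -0.5], "turn": [0, 0, 0], "gripper": -1},
  {"xyz": [0, 0, -0.5], "turn": [0, 0, 0], "gripper": -1},
])

```text
time_s: 7.1
position: [0.5269, 0.0742, 0.2323]
tool_rot: [[0.944, 0.33, 0.002], [0.33, -0.944, -0.001], [0.001, 0.001, -1.0]]
ft_force: [0.7, -0.4, -0.5]
grip_width: -0.0002
```

step_arm([
  {"xyz": [0, 0, 0], "turn": [0, 0, -0.98], "gripper": -1},
  {"xyz": [0, 0, 0], "turn": [0, 0, -0.98], "gripper": -1},
  {"xyz": [0, 0, 0], "turn": [0, 0, -0.98], "gripper": -1},
  {"xyz": [0, 0, 0], "turn": [0, 0, -0.98], "gripper": -1},
  {"xyz": [0, 0, 0], "turn": [0, 0, -0.98], "gripper": -1},
  {"xyz": [0, 0, 0], "turn": [0, 0, -0.98], "gripper": -1},
  {"xyz": [0, 0, 0], "turn": [0, 0, -0.98], "gripper": -1},
  {"xyz": [0, 0, 0], "turn": [0, 0, -0.98], "gripper": -1},
  {"xyz": [0, 0, 0], "turn": [0, 0, -0.98], "gripper": -1},
  {"xyz": [0, 0, 0], "turn": [0, 0, -0.98], "gripper": -1},
  {"xyz": [0, 0, 0], "turn": [0, 0, -0.98], "gripper": -1},
  {"xyz": [0, 0, 0], "turn": [0, 0, -0.98], "gripper": -1},
  {"xyz": [0, 0, 0], "turn": [0, 0, -0.98], "gripper": -1},
  {"xyz": [0, 0, 0], "turn": [0, 0, -0.98], "gripper": -1},
  {"xyz": [0, 0, 0], "turn": [0, 0, -0.98], "gripper": -1},
  {"xyz": [0, 0, 0], "turn": [0, 0, -0.98], "gripper": -1},
  {"xyz": [0, 0, 0], "turn": [0, 0, -0.98], "gripper": -1},
  {"xyz": [0, 0, 0], "turn": [0, 0, -0.98], "gripper": -1},
  {"xyz": [0, 0, 0], "turn": [0, 0, -0.98], "gripper": -1},
  {"xyz": [0, 0, 0], "turn": [0, 0, -0.98], "gripper": -1},
])

```text
time_s: 8.77
position: [0.5271, 0.0739, 0.2313]
tool_rot: [[-0.331, 0.944, 0.002], [0.944, 0.331, -0.001], [-0.001, 0.001, -1.0]]
ft_force: [0.6, 0.6, 0.2]
grip_width: -0.0003
```

step_arm([
  {"xyz": [0, -0.4, 0], "turn": [0, 0, 0], "gripper": -1},
  {"xyz": [0, -0.4, 0], "turn": [0, 0, 0], "gripper": -1},
  {"xyz": [0, -0.37, 0], "turn": [0, 0, 0], "gripper": -1},
  {"xyz": [-0.42, 0, 0], "turn": [0, 0, 0], "gripper": -1},
  {"xyz": [-0.42, 0, 0], "turn": [0, 0, 0], "gripper": -1},
  {"xyz": [-0.42, 0, 0], "turn": [0, 0, 0], "gripper": -1},
  {"xyz": [-0.42, 0, 0], "turn": [0, 0, 0], "gripper": -1},
  {"xyz": [0, 0, 0], "turn": [0, 0, 0], "gripper": -1},
  {"xyz": [0, 0, 0], "turn": [0, 0, 0], "gripper": -1},
])

```text
time_s: 9.52
position: [0.5048, -0.0052, 0.231]
tool_rot: [[-0.326, 0.945, 0.001], [0.945, 0.326, -0.0], [-0.001, 0.001, -1.0]]
ft_force: [-0.8, 0.4, -0.5]
grip_width: -0.0
```

```bash
python3 k.py c5.png
```

```text
t 9.5167 F [-0.76  0.38 -0.47]
tcp local [-45.7 -38.  231. ] F local -0.59 0.61
blob 167 box [ 15  42  15  15 167] sphere local [  3.1 -36.3 171.2] r 17.18040369068396
```

View pics/c5.png

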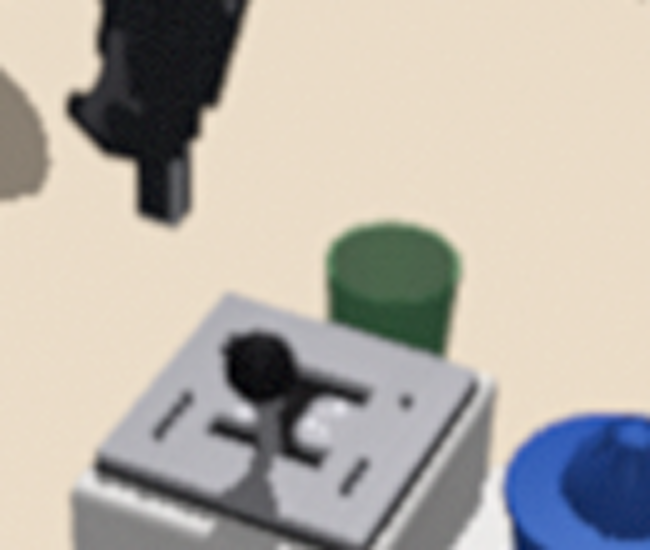

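The scene crop shows the knob at (260,366) and the fingers at (165,200). The sphere fit is clean: (3, -36) mm with r 17.2, so the knob is in the right leg at the passage. I lower behind it and push forward.

step_arm([
  {"xyz": [0, 0, 0.4], "turn": [0, 0, 0], "gripper": -1},
  {"xyz": [0, 0, 0.4], "turn": [0, 0, 0], "gripper": -1},
  {"xyz": [0, 0, 0.4], "turn": [0, 0, 0], "gripper": -1},
  {"xyz": [0, 0, 0.4], "turn": [0, 0, 0], "gripper": -1},
  {"xyz": [0, 0, 0.4], "turn": [0, 0, 0], "gripper": -1},
  {"xyz": [0, 0.15, 0], "turn": [0, 0, 0], "gripper": -1},
  {"xyz": [0, 0.15, 0], "turn": [0, 0, 0], "gripper": -1},
  {"xyz": [0, 0.06, 0], "turn": [0, 0, 0], "gripper": -1},
  {"xyz": [0, 0.06, 0], "turn": [0, 0, 0], "gripper": -1},
  {"xyz": [0, 0.06, 0], "turn": [0, 0, 0], "gripper": -1},
  {"xyz": [-0.01, 0.06, 0], "turn": [0, 0, 0], "gripper": -1},
])

```text
time_s: 10.48
position: [0.5253, 0.0016, 0.1514]
tool_rot: [[-0.327, 0.945, 0.0], [0.945, 0.327, -0.0], [-0.001, 0.0, -1.0]]
ft_force: [-3.0, -0.0, 1.8]
grip_width: -0.0002
```

step_arm([
  {"xyz": [-0.01, 0.07, 0], "turn": [0, 0, 0], "gripper": -1},
  {"xyz": [-0.01, 0.07, 0], "turn": [0, 0, 0], "gripper": -1},
  {"xyz": [-0.005, 0.07, 0], "turn": [0, 0, 0], "gripper": -1},
  {"xyz": [0, 0.07, 0], "turn": [0, 0, 0], "gripper": -1},
])

```text
time_s: 10.82
position: [0.5363, 0.0043, 0.1508]
tool_rot: [[-0.327, 0.945, -0.0], [0.945, 0.327, 0.0], [0.0, -0.0, -1.0]]
ft_force: [-2.9, -0.2, 1.8]
grip_width: -0.0004
```

step_arm([
  {"xyz": [0, 0.07, 0], "turn": [0, 0, 0], "gripper": -1},
  {"xyz": [0, 0.07, 0], "turn": [0, 0, 0], "gripper": -1},
  {"xyz": [0, 0.07, 0], "turn": [0, 0, 0], "gripper": -1},
])

```text
time_s: 11.07
position: [0.5443, 0.0071, 0.1507]
tool_rot: [[-0.327, 0.945, -0.0], [0.945, 0.327, 0.0], [0.0, -0.0, -1.0]]
ft_force: [-3.1, 0.6, 1.3]
grip_width: 0.0002
```

```bash
python3 k.py
```

```text
t 11.0667 F [-3.09  0.56  1.34]
tcp local [ -4.4 -39.3 150.7] F local -2.73 1.55
blob 228 box [ 14  41  24  18 228] sphere local [ 15.4 -44.  176. ] r 17.823163854413366
```

step_arm([
  {"xyz": [0, 0.06, 0], "turn": [0, 0, 0], "gripper": -1},
  {"xyz": [0, 0.06, 0], "turn": [0, 0, 0], "gripper": -1},
  {"xyz": [0, 0.05, 0], "turn": [0, 0, 0], "gripper": -1},
  {"xyz": [0, 0.05, 0], "turn": [0, 0, 0], "gripper": -1},
  {"xyz": [0, 0.03, 0], "turn": [0, 0, 0], "gripper": -1},
])

```text
time_s: 11.53
position: [0.5536, 0.0104, 0.1505]
tool_rot: [[-0.327, 0.945, -0.001], [0.945, 0.327, 0.0], [0.0, -0.001, -1.0]]
ft_force: [-2.2, 0.9, -2.3]
grip_width: -0.0002
```

```bash
python3 k.py c6.png
```

```text
t 11.5333 F [-2.17  0.89 -2.34]
tcp local [  5.4 -39.3 150.5] F local -1.76 1.55
blob 234 box [ 18  43  24  18 234] sphere local [ 25.9 -45.5 175.9] r 17.494768393171743
```

View pics/c6.png

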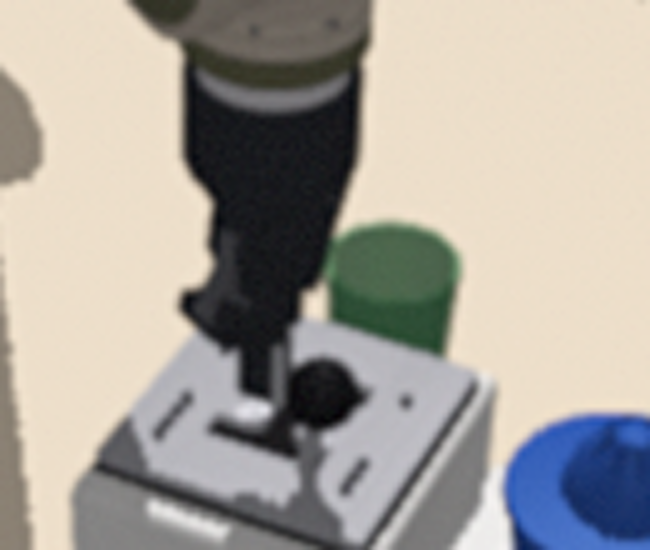

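The knob at crop (325,394) is nearing the far right slot, about 6 mm short. I creep the rest.

step_arm([
  {"xyz": [0, 0.025, 0], "turn": [0, 0, 0], "gripper": -1},
  {"xyz": [0, 0.025, 0], "turn": [0, 0, 0], "gripper": -1},
  {"xyz": [0, 0.025, 0], "turn": [0, 0, 0], "gripper": -1},
  {"xyz": [0, 0.02, 0], "turn": [0, 0, 0], "gripper": -1},
])

```text
time_s: 11.92
position: [0.5572, 0.0114, 0.1508]
tool_rot: [[-0.327, 0.945, -0.0], [0.945, 0.327, -0.0], [-0.0, -0.0, -1.0]]
ft_force: [-2.8, -0.7, -2.6]
grip_width: 0.0001
```

step_arm([
  {"xyz": [0, 0.015, 0], "turn": [0, 0, 0], "gripper": -1},
  {"xyz": [0, 0.015, 0], "turn": [0, 0, 0], "gripper": -1},
])

```text
time_s: 12.08
position: [0.5583, 0.0119, 0.1508]
tool_rot: [[-0.327, 0.945, -0.0], [0.945, 0.327, -0.0], [-0.0, -0.0, -1.0]]
ft_force: [-3.6, -0.2, -3.6]
grip_width: 0.0002
```

```bash
python3 kr.py 335,228.8; python3 k.py
```

```text
335,228.8 (np.float64(36.4), np.float64(-37.1), np.float64(167.3))
t 12.0833 F [-3.64 -0.23 -3.65]
tcp local [ 10.4 -39.4 150.8] F local -3.52 0.98
blob 236 box [ 20  44  24  18 236] sphere local [ 30.2 -45.3 174.6] r 17.6634128797734
```

step_arm([
  {"xyz": [0, 0.015, 0], "turn": [0, 0, 0], "gripper": -1},
  {"xyz": [0, 0.01, 0], "turn": [0, 0, 0], "gripper": -1},
])

```text
time_s: 12.3
position: [0.5588, 0.0121, 0.1507]
tool_rot: [[-0.327, 0.945, -0.001], [0.945, 0.327, -0.0], [0.0, -0.001, -1.0]]
ft_force: [-5.9, -1.9, -2.7]
grip_width: -0.0002
```

step_arm([
  {"xyz": [0, 0.012, 0], "turn": [0, 0, 0], "gripper": -1},
])

```text
time_s: 12.38
position: [0.559, 0.0122, 0.1506]
tool_rot: [[-0.327, 0.945, -0.002], [0.945, 0.327, -0.0], [0.0, -0.002, -1.0]]
ft_force: [-7.3, -2.4, -1.4]
grip_width: -0.0
```

step_arm([
  {"xyz": [0, 0.012, 0], "turn": [0, 0, 0], "gripper": -1},
])

```text
time_s: 12.47
position: [0.5592, 0.0123, 0.1506]
tool_rot: [[-0.327, 0.945, -0.003], [0.945, 0.327, -0.001], [0.0, -0.003, -1.0]]
ft_force: [-8.0, -3.6, -0.5]
grip_width: -0.0004
```

The force rose to 8 N with almost no motion, which means the lever is on the slot's end. I back off straight away and rise.

step_arm([
  {"xyz": [0, -0.2, 0], "turn": [0, 0, 0], "gripper": -1},
  {"xyz": [0, -0.4, 0], "turn": [0, 0, 0], "gripper": -1},
  {"xyz": [0, -0.5, 0], "turn": [0, 0, 0], "gripper": -1},
  {"xyz": [0, -0.5, -0.4], "turn": [0, 0, 0], "gripper": -1},
  {"xyz": [0, -0.5, -0.6], "turn": [0, 0, 0], "gripper": -1},
  {"xyz": [0, -0.5, -0.6], "turn": [0, 0, 0], "gripper": -1},
  {"xyz": [0, -0.5, -0.6], "turn": [0, 0, 0], "gripper": -1},
  {"xyz": [0, -0.5, -0.6], "turn": [0, 0, 0], "gripper": -1},
  {"xyz": [0, 0, 0], "turn": [0, 0, 0], "gripper": -1},
  {"xyz": [0, 0, 0], "turn": [0, 0, 0], "gripper": -1},
])

```text
time_s: 13.3
position: [0.4244, -0.0349, 0.2645]
tool_rot: [[-0.326, 0.945, 0.006], [0.945, 0.326, -0.002], [-0.003, 0.005, -1.0]]
ft_force: [-0.1, -0.5, -0.7]
grip_width: -0.0001
```

```bash
python3 k.py c7.png; python3 - <<'E'
from h import *
img,d,i=pts('top'); o=np.load('top0.npz')['img']
cv2.imwrite('pics/t7.png',cv2.resize(np.clip(img[130:310,200:400,::-1]*1.5,0,255).astype('u1'),None,fx=3,fy=3,interpolation=2))
E
python3 - <<'E'
import cv2,numpy as np
a=cv2.imread('pics/c7.png');b=cv2.imread('pics/t7.png')
a=cv2.resize(a,(390,330));b=cv2.resize(b,(400,360));o=np.zeros((360,790,3),'u1');o[:330,:390]=a;o[:,390:]=b;cv2.imwrite('pics/f7.png',o)
E
```

```text
t 13.3 F [-0.11 -0.53 -0.67]
tcp local [-131.5  -39.6  264.5] F local -0.27 -0.46
blob 156 box [ 30  48  14  14 156] sphere local [ 40.9 -39.2 169.2] r 14.382639233526547
```

View pics/f7.png

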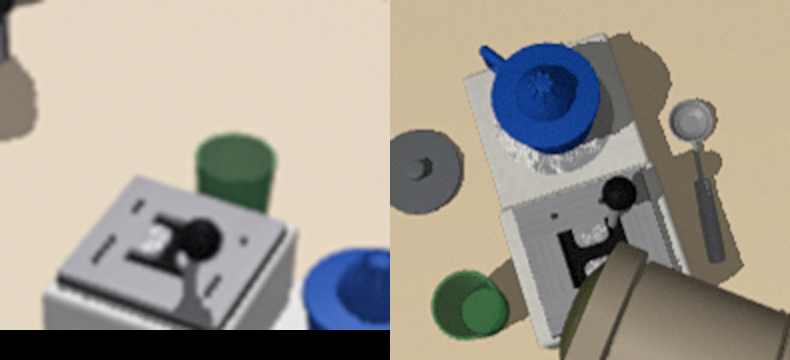

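The final views show the knob in the far right slot: scene (200,240), top (619,193), local (41, -39) mm. Jug, tumbler, lid and spoon are where they were, and the arm is clear.

```bash
python3 -c "
from rig import order
print(order.close_job())"
```

```text
the job is handed in; nothing more can be done
None
```

The lever is home in the three-stud slot (far right), and I handed the job in at about 13.4 s of the 53 s allowed. I pushed the knob with shut fingertips, first along the cross passage and then forward along the right leg. It never went towards the four-stud slot.

**Forces:** Most pushing took about 3 N. The slot's end showed as a slow rise to about 9 N over less than 1 mm, and I backed off at once.

**Last checks:**
- **Lever:** the final scene view puts the knob at about (41, -39) mm from gate_centre, against roughly (40, -40) for a fully home lever. That last sphere fit gave a radius of 14 mm instead of 17, so take the position as good to a few millimetres.
- **Counter:** the jug, tumbler, lid and spoon look unmoved. The ramekin, jar and pepper mill were outside my last pictures, but the arm did not go near them at their height.
- **Arm:** it stands about 17 cm back from the knob, with the wrist force near zero.

**Disagreements:**
- Both cameras showed the shut fingertips about 10 mm behind the reported tool point (TCP), not 19 mm ahead as stated. I chose a pushing height that was safe either way.
- The scene camera put the knob 1 to 3 mm further along the unit's x than the top camera did. This did not affect the crossing.

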